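# Make up two practical kits

## Task

Make up the two kits from the stock on the bench. In the tray with two compartments stand the largest steel weight in the compartment next to the grey tab and the crucible in the other; in the tray with three compartments stand the smallest steel weight next to the grey tab, the cork stopper in the middle and the amber jar at the far end. Set everything upright on its compartment's floor without dropping it, and leave the middle-sized weight, the white bottle and the mortar where they are.

Things in the scene. Friction and masses are not known exactly. Their poses are not given: they have to be found in the camera images.
- weight_large_mid (a point): Largest steel weight: cylinder 48 mm in diameter and 46 mm tall with a small neck and a 24 mm knob above it, 64 mm tall in all, about 0.5 kg, standing on the bench. The point is on its axis half-way up (32 mm above its foot). Its z axis points up; it is round, so its yaw means nothing.
- weight_small_mid (a point): Smallest steel weight, same shape: cylinder 26 mm in diameter and 32 mm tall, 13 mm knob above, 44 mm tall in all, about 0.1 kg. The point is on its axis half-way up (22 mm above its foot). Its z axis points up; it is round, so its yaw means nothing.
- crucible_mid (a point): White porcelain crucible, an open cup: 46 mm in diameter from 14 mm up to its rim, narrowing to 34 mm at its foot, 48 mm tall, wall 3 mm, about 60 g. The point is on its axis half-way up (24 mm above its foot). Its z axis points up; it is round, so its yaw means nothing.
- jar_mid (a point): Amber jar with a white cap, closed: 46 mm in diameter, 75 mm tall, about 120 g. The point is on its axis half-way up (37.5 mm above its foot). Its z axis points up; it is round, so its yaw means nothing.
- stopper_mid (a point): Cork stopper, a solid cone frustum standing on its small end: 38 mm in diameter below, 44 mm at the top, 40 mm tall, about 30 g. The point is on its axis half-way up (20 mm above its foot). Its z axis points up; it is round, so its yaw means nothing.
- tray2: Kit tray with two compartments side by side along its y. Fixed, white; 104 mm wide (x), walls 4 mm thick, 12 mm high, floor top 4 mm above the bench. Origin: centre of underside; z up. A flat grey tab (50 x 24 mm) sticks out at the +y end only. 148 mm long without the tab; compartments 96 (x) by 68 mm (y) inside, centres at y = +36 mm (next to the tab) and y = -36 mm, x = 0.
- tray3: Kit tray with three compartments in a row along its y. Fixed, white; 104 mm wide (x), walls 4 mm thick, 12 mm high, floor top 4 mm above the bench. Origin: centre of underside; z up. A flat grey tab (50 x 24 mm) sticks out at the +y end only. 220 mm long without the tab; compartments 96 (x) by 68 mm (y) inside, centres at y = +72 mm (next to the tab), 0 (middle) and -72 mm (far end), x = 0.
- weight_medium_mid (a point): Middle-sized steel weight, not wanted in either kit, standing among the stock: 36 mm in diameter, 52 mm tall. The point is on its axis half-way up (26 mm above its foot). Leave it where it stands.
- bottle: Bystander: tall white plastic bottle, 68 mm in diameter, 150 mm tall, loose, beyond the trays. Origin: centre of its underside. Leave it.
- mortar: Bystander: white porcelain mortar (bowl), 90 mm across the rim, 55 mm tall, loose, beyond the trays. Origin: centre of its underside. Leave it.
Things that resemble listed ones, but are neither listed nor needed, are in the scene too. Leave any blue or pink look-alike of the part that bears crucible_mid alone.

How it is judged:
At the end, for the whole second after the job is handed in: Each of the five things stands in its own named compartment, wholly inside (2 mm leeway), on the floor (height within 4 mm), upright within 0.12 rad, at rest, released; middle-sized weight, bottle and mortar within 25 mm of where they began and upright within 0.15 rad (x of weight_large_mid in the frame of tray2 between -0.038 and 0.038 m and y of weight_large_mid in the frame of tray2 between 0.024 and 0.048 m and z of weight_large_mid in the frame of tray2 between 0.032 and 0.04 m and angle between each of weight_large_mid, crucible_mid, weight_small_mid, stopper_mid, jar_mid's own z axis and vertical below 0.12 rad and linear speed of each of weight_large, crucible, weight_small, stopper, jar below 0.02 m/s and contact force between the fingers and weight_large below 0.1 N and x of crucible_mid in the frame of tray2 between -0.038 and 0.038 m and y of crucible_mid in the frame of tray2 between -0.049 and -0.023 m and z of crucible_mid in the frame of tray2 between 0.024 and 0.032 m and contact force between the fingers and crucible below 0.1 N and x of weight_small_mid in the frame of tray3 between -0.038 and 0.038 m and y of weight_small_mid in the frame of tray3 between 0.049 and 0.095 m and z of weight_small_mid in the frame of tray3 between 0.022 and 0.03 m and contact force between the fingers and weight_small below 0.1 N and x of stopper_mid in the frame of tray3 between -0.038 and 0.038 m and y of stopper_mid in the frame of tray3 between -0.014 and 0.014 m and z of stopper_mid in the frame of tray3 between 0.02 and 0.028 m and contact force between the fingers and stopper below 0.1 N and x of jar_mid in the frame of tray3 between -0.038 and 0.038 m and y of jar_mid in the frame of tray3 between -0.085 and -0.059 m and z of jar_mid in the frame of tray3 between 0.0375 and 0.0455 m and contact force between the fingers and jar below 0.1 N and distance of each of weight_medium_mid, bottle, mortar from where it was at the start of the episode below 0.025 m and angle between each of weight_medium_mid, bottle, mortar's own z axis and vertical below 0.15 rad); the robot touches nothing.
It fails at once if one of the kit's things is dropped (falls free at over 0.9 m/s, about 40 mm) ((linear speed of weight_large above 0.9 m/s and contact force between the fingers and weight_large below 0.05 N) or (linear speed of crucible above 0.9 m/s and contact force between the fingers and crucible below 0.05 N) or (linear speed of weight_small above 0.9 m/s and contact force between the fingers and weight_small below 0.05 N) or (linear speed of stopper above 0.9 m/s and contact force between the fingers and stopper below 0.05 N) or (linear speed of jar above 0.9 m/s and contact force between the fingers and jar below 0.05 N)).
It fails at once if the middle-sized weight, the bottle or the mortar is moved by more than 25 mm (distance of any of weight_medium_mid, bottle, mortar from where it was at the start of the episode above 0.025 m).
It also fails if it takes over 118 s, if anything falls off the work surface, if the arm or the gripper's body presses on something with over 40 N, if the wrist force passes 120 N, or if a joint passes its speed limit or range.

## Robot

A 6-joint arm with a two-finger parallel gripper is mounted at the origin on the work surface. World frame = base frame: x ahead of the robot, y to its left, z up, the work surface at z = 0. Lengths are in m, angles in rad, forces in N, time in s.
With the tool pointing down it reaches from about 0.25 to 0.85 m from the base axis. Payload 12.5 kg.
Tool frame: the origin (TCP) lies midway between the tips of the shut fingers; the grasp point (between the pads) lies 19 mm behind it; z points along the fingers, y is the line along which they close (so a half turn about z gives the same grasp; the last joint's range is limited). The gripper opens to 93 mm and grips with 3 to 60 N. Pads are 15 mm wide; open, the fingers measure 128 mm over their backs; the gripper's body (75 mm by 188 mm) begins 65 mm behind the grasp point.
Start: joints at [1.257, 0.351, 1.652, -0, 1.139, -0.085], TCP at [0.125, 0.536, 0.219] pointing down, gripper open.
Joint ranges: [-2.75, 2.75], [-0.79, 2.1], [0.01, 2.65], [-1.57, 4.71], [0.07, 3.14], [-2.87, 2.87]. Speed limits (rad/s): [2.22, 2.22, 2.79, 3.14, 3.14, 3.14].

## Interface

Orientations are given as a unit quaternion [x, y, z, w].
In Python, from station import env gives the robot as it stands. The module is installed in compiled form; this text tells all that it offers.
- The arm moves only by the tool step_arm, never from a script. Its argument "moves" is text: rows parted by semicolons, each of 5 numbers parted by spaces: the shift along the world's x, y, z in mm, then the turn about the world's z in degrees, then the gripper's target within -1 to 1 (fully open at 1, half-way at 0, shut at -1). A call has exactly 5 rows; each row shifts and turns the commanded pose from where the row before left it; what a row does not reach is not made up. A row lasts 1/8 s, in which the tool goes at most 62.5 mm and 10.7 degrees, less where a joint would pass 70% of its speed; a pose out of reach is approached as far as the arm can. A call is refused whole if a number of a shift passes 62.5 or a number of a turn 10.7, either way. A call with a gripper value outside its range is refused whole. The fingers move at their own pace and stop on an object; the grip force is fixed at half the most. Time passes only in rows, so rows that do not move let the fingers close, or fill a call up. It gives the time, the measured TCP pose, the force, the opening and the grip force at its end, in the units of the state.
- env.observe(): the state, without advancing time (a new reading comes with each control period).
- env.capture(name): name is "scene" or "side" or "wrist"; returns (picture, depth): 480x640x3 uint8, red, green, blue; 480x640 float32, m along the optical axis (not along the pixel's ray), 0 where there is no reading.
- env.camera_model(name): a dict with "fx", "fy", "cx", "cy" (pixels), "R" (3x3) and "t" (3): a world point X has camera coordinates R X + t. Camera axes: x right, y down, z forward; pixel columns grow to the right and rows downward; lengths in m; the calibration is good to about 2 mm. A picture is of the moment at which its call begins: read the wrist's pose just before it. camera_model takes no time and is no camera call; for the wrist camera it gives the pose at the moment of the call.
- env.hand_in(): hands the job in; it is judged then, once.
Trained networks look in the newest picture that a camera, given by its name, has taken for a name from the list of things; names that differ only in an ending like _2 or _b are one class to them, and where a whole thing is asked for, a point or a joint stands for the part that bears it (a point fixed in the world has none). Each returns a list of dicts, best first, with "score" (0 to 1); they miss things now and then, are a little off and sometimes report something else, mostly with a low value. They report only what shows in the picture. A call takes as long as a camera call. They do not tell look-alikes from the thing itself.
- env.look_for(label, camera): "location" ([column, row] in pixels, amid what is visible of it).
- env.regions_of(label, camera): "pixels" (480x640 bool, what is visible of it) and "location" ([column, row] in pixels, amid what is visible of it).
- env.place_of(label, camera): "location" ([column, row] in pixels: a listed point, or the origin of a listed thing).
The state is a dict: "t": time; "joint_pos": joint angles; "joint_velocities": joint speeds; "effort": joint torques, N m; "ee_pos": TCP position; "tcp_rot": TCP orientation; "contact_force": force on the tool from outside, world axes, zero at the start; "wrist_torque": the same for the moment, N m; "opening": opening from 0.0 (shut) to 1.0 (fully open); "finger_force": force on a finger pad.
Only numpy, scipy, OpenCV 4.12 (cv2) and the standard library are available. Lean on these libraries where they do the work, as an engineer would, in place of code of your own. Each camera call takes 0.05 s, during which the arm holds its last target. There are 200 camera calls.

## Working session

There is one attempt and no reset: what is moved stays moved. The work goes in short steps, Python scripts to look and compute and a tool call to move; the robot and the scene stay as the last step left them, time stands still between calls to the robot, and variables do not carry over. Pictures are saved under pics/ and viewed, at most 14 in all, crops included, and the job is handed in when it is done.

Besides the shell and the picture viewer there is one more tool, called after "Emit:" as name(argument=value, ...) on one line, values as JSON. step_arm: Moves the arm, as the interface text tells. Its arguments: {"type":"object","properties":{"moves":{"type":"string"}},"required":["moves"]}

```bash
mkdir -p pics; cat > h.py <<'E'
import numpy as np, cv2
from station import env
def shot(cam,name):
    m=env.camera_model(cam); p,d=env.capture(cam)
    cv2.imwrite(f'pics/{name}.png',p[:,:,::-1]); np.savez(f'pics/{name}.npz',p=p,d=d,**{k:np.array(v) for k,v in m.items()})
    return p,d,m
def world(m,d,u,v,z=None):
    R=np.array(m['R']);t=np.array(m['t'])
    ray=np.array([(u-m['cx'])/m['fx'],(v-m['cy'])/m['fy'],1.])
    if z is None: return R.T@(ray*d[int(round(v)),int(round(u))]-t)
    c=-R.T@t; r=R.T@ray
    return c+r*(z-c[2])/r[2]
def cloud(m,d):
    v,u=np.mgrid[:480,:640]
    P=np.stack([(u-m['cx'])/m['fx']*d,(v-m['cy'])/m['fy']*d,d],-1)
    return (P-np.array(m['t']))@np.array(m['R'])
E
python3 - <<'E'
from h import *
for c in ('scene','side'):
    p,d,m=shot(c,c+'0')
    R=np.array(m['R']);print(c,(-R.T@np.array(m['t'])).round(3),m['fx'])
    for l in ['weight_large_mid','weight_small_mid','weight_medium_mid','crucible_mid','jar_mid','stopper_mid','tray2','tray3','bottle','mortar']:
        hz=dict(weight_large_mid=.032,weight_small_mid=.022,weight_medium_mid=.026,crucible_mid=.024,jar_mid=.0375,stopper_mid=.02).get(l,0)
        print(l,[(np.round(r['location']).astype(int).tolist(),round(r['score'],2),world(m,d,*r['location'],z=hz)[:2].round(3).tolist()) for r in env.place_of(l,c)[:5]])
E
```

```text
scene [ 0.985 -0.508  0.844] 433.64958251019925
weight_large_mid [([292, 222], 0.66, [0.459, -0.045])]
weight_small_mid [([342, 183], 0.54, [0.457, 0.147])]
weight_medium_mid [([370, 159], 0.8, [0.456, 0.269])]
crucible_mid [([171, 296], 0.92, [0.404, -0.368]), ([206, 240], 0.67, [0.336, -0.218]), ([216, 276], 0.61, [0.436, -0.268])]
jar_mid []
stopper_mid [([314, 204], 0.72, [0.449, 0.043]), ([216, 277], 0.2, [0.436, -0.269])]
tray2 [([394, 213], 0.83, [0.615, 0.172]), ([304, 304], 0.71, [0.624, -0.181]), ([344, 182], 0.69, [0.442, 0.174]), ([291, 224], 0.4, [0.441, -0.033])]
tray3 [([394, 213], 0.83, [0.615, 0.172]), ([304, 304], 0.71, [0.624, -0.181]), ([344, 182], 0.69, [0.442, 0.174]), ([291, 224], 0.4, [0.441, -0.033])]
bottle [([427, 268], 0.84, [0.775, 0.083]), ([393, 214], 0.61, [0.614, 0.166]), ([252, 244], 0.29, [0.414, -0.142])]
mortar [([382, 324], 0.78, [0.784, -0.105])]
side [0.29  0.666 0.751] 557.4073078047278
weight_large_mid [([377, 259], 0.73, [0.467, -0.064])]
weight_small_mid [([330, 353], 0.73, [0.469, 0.159]), ([239, 215], 0.44, [0.768, -0.082])]
weight_medium_mid [([308, 414], 0.61, [0.457, 0.275])]
crucible_mid [([462, 230], 0.93, [0.341, -0.221]), ([443, 181], 0.89, [0.414, -0.367]), ([420, 199], 0.59, [0.443, -0.284])]
jar_mid [([403, 225], 0.86, [0.45, -0.172])]
stopper_mid [([364, 311], 0.75, [0.449, 0.054])]
tray2 [([248, 333], 0.87, [0.617, 0.163]), ([323, 214], 0.8, [0.623, -0.181])]
tray3 [([248, 333], 0.87, [0.617, 0.163]), ([323, 214], 0.8, [0.623, -0.181])]
bottle [([191, 272], 0.68, [0.783, 0.079])]
mortar [([239, 217], 0.93, [0.779, -0.099])]
```

View pics/scene0.png

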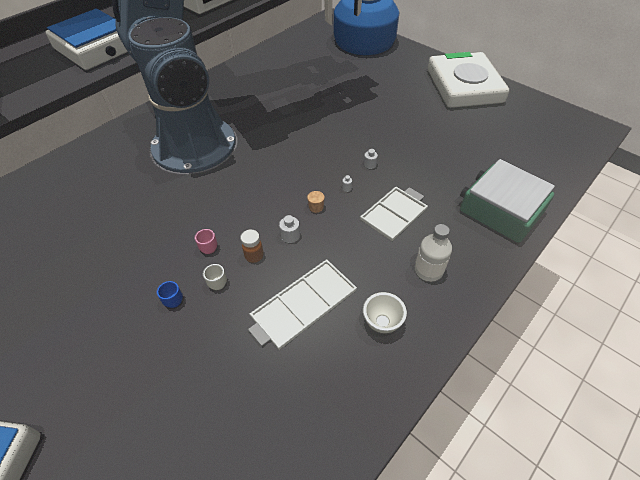

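View pics/side0.png

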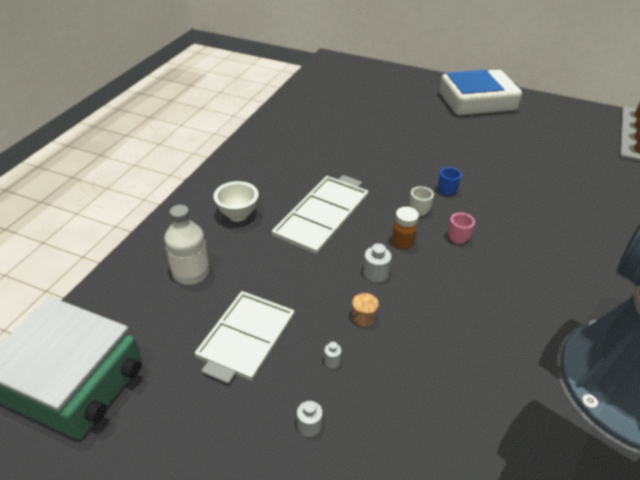

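The scene view shows the row of stock: medium (371,159), small (347,183), stopper (316,202), large (289,230), jar (251,246) and the white crucible (215,277). The pink (206,241) and blue (170,294) cups are crucible look-alikes, and the mortar is at (384,313). The tray2 tab is at (414,194) and the tray3 tab at (261,332).

Steel weights that could be confused: (289,230) is largest, (371,159) medium and (347,183) smallest. For the crucible I choose the white cup at (215,277).

Next I measure from depth.

```bash
cat > meas.py <<'E'
from h import *
from scipy.optimize import least_squares
def load(n):
    f=np.load(f'pics/{n}.npz'); return f['p'],f['d'],{k:f[k] for k in ('fx','fy','cx','cy','R','t')}
G=dict(large=(.463,-.055,.024,.004,.042,.064),small=(.463,.153,.013,.004,.029,.044),medium=(.456,.272,.018,.004,.036,.052),crucible=(.44,-.277,.023,.016,.046,.048),
 jar=(.45,-.172,.023,.006,.05,.075),stopper=(.449,.049,.0205,.006,.034,.04),pink=(.339,-.22,.023,.016,.046,.048),blue=(.409,-.368,.023,.016,.046,.048))
def fit(P,x,y,r,z0,z1,h):
    Q=P[(np.hypot(P[:,0]-x,P[:,1]-y)<.045)&(P[:,2]>.003)]
    B=Q[(Q[:,2]>z0)&(Q[:,2]<z1)]
    s=least_squares(lambda c:np.hypot(B[:,0]-c[0],B[:,1]-c[1])-r,(x,y),loss='soft_l1',f_scale=.002)
    return s.x,np.sqrt(np.median(s.fun**2)),len(B),np.percentile(Q[:,2],99)
E
python3 - <<'E'
from meas import *
for n in ('scene0','side0'):
    p,d,m=load(n); C=cloud(m,d); P=C[d>0].reshape(-1,3); print(n)
    for k,g in G.items():
        c,e,N,h=fit(P,*g); print(k,c.round(4),'res',round(e,4),N,'top',round(h,4),g[5])
    white=(p.min(-1)>150)&(d>0)&(C[...,2]<.02)&(C[...,2]>-.005)
    nl,lab,st,ce=cv2.connectedComponentsWithStats(white.astype('uint8'))
    for i in range(1,nl):
        W=C[lab==i]
        if st[i,4]>700 and (abs(W[:,0].mean()-.62)<.1) and abs(W[:,1].mean())<.3:
            r=cv2.minAreaRect((W[:,:2]*1000).astype('float32')); print('tray',np.round(r[0],1),np.round(r[1],1),round(r[2],1),cv2.boxPoints(r).round().tolist(), 'z',np.percentile(W[:,2],[5,50,95]).round(4))
E
python3 - <<'E'
import cv2
a=cv2.imread('pics/scene0.png')[140:310,150:440];cv2.imwrite('pics/crop0.png',cv2.resize(a,None,fx=2.7,fy=2.7,interpolation=cv2.INTER_CUBIC))
E
```

```text
scene0
large [ 0.4639 -0.0608] res 0.0007 192 top 0.0661 0.064
small [0.4641 0.159 ] res 0.0009 65 top 0.0459 0.044
medium [0.4523 0.2769] res 0.0011 119 top 0.0531 0.052
crucible [ 0.4404 -0.2741] res 0.0016 301 top 0.0502 0.048
jar [ 0.4415 -0.1631] res 0.0007 248 top 0.0775 0.075
stopper [0.4476 0.0521] res 0.0007 103 top 0.0432 0.04
pink [ 0.3446 -0.2222] res 0.0017 289 top 0.0497 0.048
blue [ 0.4022 -0.3684] res 0.0016 329 top 0.0505 0.048
tray [611.2 178.5] [173.4 113.8] 88.1 [[551.0, 94.0], [665.0, 90.0], [671.0, 263.0], [557.0, 267.0]] z [0.0013 0.0046 0.0131]
tray [ 618.4 -186. ] [250.1 113.4] 82.5 [[546.0, -303.0], [658.0, -317.0], [691.0, -69.0], [579.0, -55.0]] z [0.0018 0.0047 0.0132]
side0
large [ 0.4654 -0.0605] res 0.0009 463 top 0.0676 0.064
small [0.4647 0.1589] res 0.0012 270 top 0.0469 0.044
medium [0.4534 0.2767] res 0.0005 369 top 0.0555 0.052
crucible [ 0.4399 -0.2719] res 0.0015 375 top 0.0515 0.048
jar [ 0.4435 -0.1633] res 0.0009 410 top 0.0795 0.075
stopper [0.4492 0.0522] res 0.0007 217 top 0.0448 0.04
pink [ 0.3445 -0.2201] res 0.0015 440 top 0.0517 0.048
blue [ 0.4023 -0.3666] res 0.0015 356 top 0.0521 0.048
tray [ 626.8 -188.4] [246.4 115. ] 82.6 [[554.0, -303.0], [668.0, -318.0], [700.0, -74.0], [586.0, -59.0]] z [0.0042 0.0073 0.0155]
tray [620.7 176. ] [181.4 114.5] 88.2 [[561.0, 87.0], [675.0, 84.0], [681.0, 265.0], [566.0, 268.0]] z [0.004  0.0068 0.0151]
```

View pics/crop0.png

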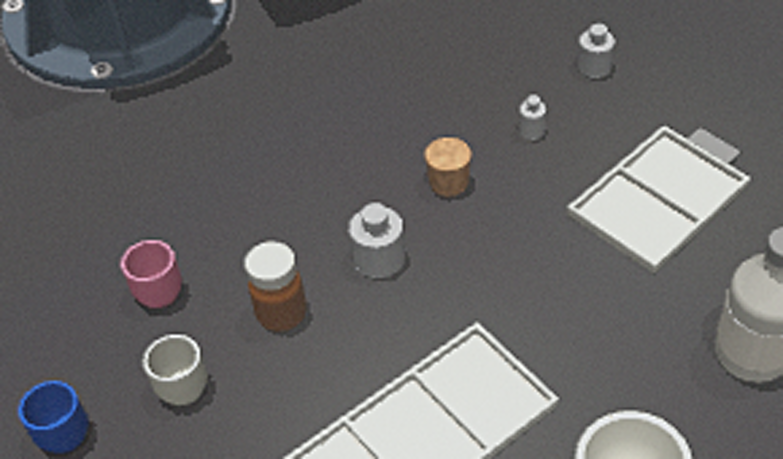

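The crop confirms my choices: the white cup sits between the blue and pink ones, the stopper is brown cork, and the jar is amber. The weights come in three sizes. Now a finer tray fit by silhouette.

```bash
cat > tray.py <<'E'
from meas import *
from scipy.optimize import minimize
T=dict(tray2=(.616,.168,np.deg2rad(-2),.148),tray3=(.622,-.181,np.deg2rad(-7.5+180),.220))
def hull(m,x,y,a,L,z=(0,.012)):
    c,s=np.cos(a),np.sin(a); pts=[]
    for zz in z:
        for i,j in((-1,-1),(1,-1),(1,1),(-1,1)):
            X=np.array([x+c*i*.052-s*j*L/2,y+s*i*.052+c*j*L/2,zz]);q=m['R']@X+m['t'];pts.append((q[0]/q[2]*m['fx']+m['cx'],q[1]/q[2]*m['fy']+m['cy']))
    return cv2.convexHull(np.array(pts,'float32'))
E
python3 - <<'E'
from tray import *
for n in ('scene0','side0'):
    p,d,m=load(n); 
    for k,(x,y,a,L) in T.items():
        h=hull(m,x,y,a,L); u,v=h[:,0].mean(0).astype(int)
        g=p.min(-1); roi=np.zeros_like(g);cv2.fillConvexPoly(roi,(hull(m,x,y,a,L+.06)).astype('int32'),1)
        roi=cv2.dilate(roi,np.ones((15,15)))
        th,_=cv2.threshold(g[roi>0].reshape(-1,1),0,255,cv2.THRESH_OTSU)
        th=max(th,175) 
        M=cv2.morphologyEx(((g>th)&(roi>0)).astype('uint8'),cv2.MORPH_CLOSE,np.ones((5,5)))
        nl,lab,st,_=cv2.connectedComponentsWithStats(M); M=(lab==1+st[1:,4].argmax())
        def cost(q):
            im=np.zeros((480,640),'uint8');cv2.fillConvexPoly(im,np.round(hull(m,q[0],q[1],q[2],L)*256).astype('int32'),255,cv2.LINE_AA,8)
            f=im/255.; return np.abs(f-M).sum()/M.sum()
        s=minimize(cost,(x,y,a),method='Nelder-Mead',options=dict(initial_simplex=np.array([[x,y,a],[x+.01,y,a],[x,y+.01,a],[x,y,a+.08]])))
        print(n,k,s.x[:2].round(4),np.rad2deg(s.x[2]).round(2),'1-IoU',round(s.fun,3),'th',th, 'med bright',np.median(g[M]))
print(env.observe()['tcp_rot'],env.observe()['t'], env.observe()['opening'])
E
```

```text
scene0 tray2 [0.6108 0.1762] -0.81 1-IoU 0.15 th 175 med bright 218.0
scene0 tray3 [ 0.6177 -0.1771] 172.44 1-IoU 0.086 th 175 med bright 220.0
side0 tray2 [0.6212 0.162 ] -0.87 1-IoU 0.1 th 175 med bright 235.0
side0 tray3 [ 0.6293 -0.1898] 173.37 1-IoU 0.116 th 175 med bright 235.0
[ 1.14143859e-01  9.93464231e-01 -1.70311663e-05 -2.13607980e-06] 1.1 0.9993622230664316
```

Emit:
step_arm(moves="38 -37 10 -7.7 0.5;38 -37 10 -7.7 0.5;38 -37 10 -7.7 0.5;38 -37 10 -7.7 0.5;38 -37 10 -7.7 0.5")

```text
t: 1.72
ee_pos: [0.3158, 0.3494, 0.2692]
tcp_rot: [0.437, 0.899, 0.0, 0.0]
contact_force: [1.1, -0.4, 0.3]
opening: 0.75
finger_force: 0.0
```

Emit:
step_arm(moves="38 -37 10 -7.7 0.5;38 -37 10 -7.7 0.5;38 -37 10 -7.7 0.5;38 -37 10 -7.7 0.5;38 -37 10 -7.7 0.5")

```text
t: 2.35
ee_pos: [0.5058, 0.1642, 0.3191]
tcp_rot: [0.709, 0.705, 0.0, 0.0]
contact_force: [-0.4, 0.7, 0.8]
opening: 0.75
finger_force: 0.0
```

```bash
python3 - <<'E'
from h import *
p,d,m=shot('wrist','w1'); R=np.array(m['R']); print((-R.T@np.array(m['t'])).round(3),R.round(2).tolist(),m['fx'])
o=env.observe();print(o['ee_pos'],o['tcp_rot'],o['joint_pos'],o['opening'],o['t'])
E
```

```text
[0.508 0.247 0.487] [[1.0, -0.0, 0.0], [-0.0, -0.96, 0.29], [-0.0, -0.29, -0.96]] 418.50563861354016
[0.50944042 0.16070202 0.31999789] [7.12570655e-01 7.01598492e-01 6.75513530e-04 1.47033370e-03] [ 0.21933733  0.23412539  1.55641258 -0.00182337  1.34835135  0.23525434] 0.7494307650151608 2.4
```

View pics/w1.png

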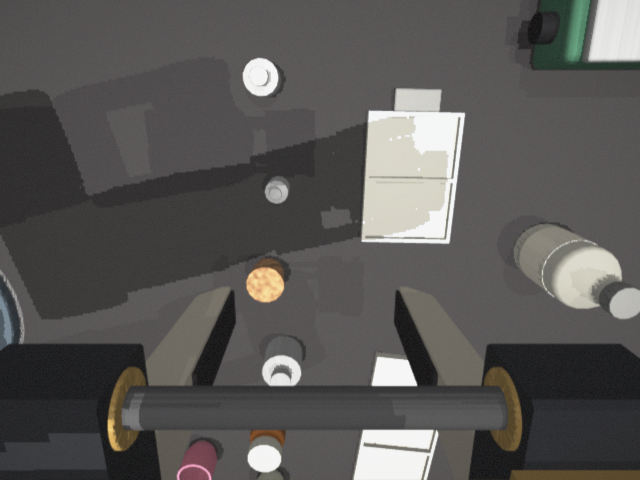

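The wrist view shows tray2 with corners (370,112), (464,113), (449,243), (361,242), and its tab above at (418,99), so toward +y. The stopper is at (266,283), small (277,190), medium (261,77), and tray3's near end is at (405,357).

```bash
python3 - <<'E'
from meas import *
p,d,m=load('w1'); C=cloud(m,d); P=C[d>0].reshape(-1,3)
for k in ('small','medium','stopper'):
    c,e,N,h=fit(P,*G[k]); print(k,c.round(4),'res',round(e,4),N,'top',round(h,4))
K=np.array([world(m,d,u,v,z=.012)[:2] for u,v in((370,112),(464,113),(449,243),(361,242))])
print(K.round(4).tolist(),K.mean(0).round(4),[np.linalg.norm(K[i]-K[i-1]).round(4) for i in range(4)],'yaw',np.rad2deg(np.arctan2(*(K[0]+K[1]-K[2]-K[3])[::-1])).round(1)-90)
E
```

```text
small [0.478  0.1791] res 0.0029 89 top 0.4294
medium [0.4533 0.2784] res 0.0001 91 top 0.0547
stopper [0.4495 0.0536] res 0.0005 194 top 0.0431
[[0.5682, 0.2433], [0.6704, 0.2418], [0.6674, 0.0934], [0.5625, 0.0952]] [0.6171 0.1684] [np.float64(0.1483), np.float64(0.1022), np.float64(0.1484), np.float64(0.1049)] yaw -1.7000000000000028
```

Emit:
step_arm(moves="0 -55 0 0 0.5;0 -55 0 0 0.5;0 -55 0 0 0.5;0 -55 0 0 0.5;0 -55 0 0 0.5")

```text
t: 3.02
ee_pos: [0.5044, -0.1111, 0.3188]
tcp_rot: [0.708, 0.707, 0.0, 0.0]
contact_force: [-0.2, 0.7, -0.2]
opening: 0.75
finger_force: 0.0
```

Emit:
step_arm(moves="0 -45 0 0 0.5;0 -40 0 0 0.5;0 0 0 0 0.5;0 0 0 0 0.5;0 0 0 0 0.5")

```text
t: 3.65
ee_pos: [0.5048, -0.1933, 0.3188]
tcp_rot: [0.707, 0.707, 0.0, 0.0]
contact_force: [-0.3, 0.3, -0.9]
opening: 0.748
finger_force: 0.0
```

```bash
python3 - <<'E'
from meas import *
p,d,m=shot('wrist','w2'); P=cloud(m,d)[d>0].reshape(-1,3)
for k in ('large','jar','crucible','stopper','pink'):
    c,e,N,h=fit(P,*G[k]); print(k,c.round(4),'res',round(e,4),N,'top',round(h,4))
o=env.observe();print(o['ee_pos'],o['tcp_rot'])
E
```

```text
large [ 0.465 -0.059] res 0.0001 132 top 0.0668
jar [ 0.4427 -0.1621] res 0.0005 330 top 0.429
crucible [ 0.4415 -0.2698] res 0.0018 684 top 0.0506
  return _methods._mean(a, axis=axis, dtype=dtype,
  ret = ret.dtype.type(ret / rcount)
Traceback (most recent call last):
  File "meas.py", line 11, in fit
    return s.x,np.sqrt(np.median(s.fun**2)),len(B),np.percentile(Q[:,2],99)
                                                   ~~~~~~~~~~~~~^^^^^^^^^^^
IndexError: index -1 is out of bounds for axis 0 with size 0
```

View pics/w2.png

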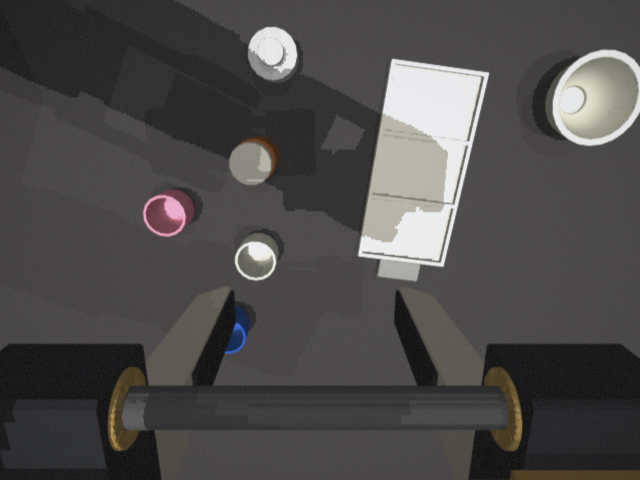

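The wrist view shows tray3 with corners (392,59), (489,72), (442,266), (359,255), and its tab at (399,270), so toward −y. The white crucible is at (257,258), between pink (168,213) and blue (235,330).

I take the crucible first, moving to (0.440,−0.272) and then down to TCP z≈0.012.

```bash
python3 - <<'E'
from meas import *
p,d,m=load('w2')
K=np.array([world(m,d,u,v,z=.012)[:2] for u,v in((392,59),(489,72),(442,266),(359,255))])
v=(K[2]+K[3]-K[0]-K[1]);v/=np.linalg.norm(v);c=K.mean(0)
print(K.round(4).tolist(),c.round(4),[np.linalg.norm(K[i]-K[i-1]).round(4) for i in range(4)],v)
for s in(.072,0,-.072):print(s,(c+s*v).round(4))
E
```

```text
[[0.5876, -0.0607], [0.6908, -0.0733], [0.661, -0.2923], [0.56, -0.2783]] [ 0.6248 -0.1761] [np.float64(0.2194), np.float64(0.104), np.float64(0.2211), np.float64(0.1019)] [-0.13014125 -0.99149546]
0.072 [ 0.6155 -0.2475]
0 [ 0.6248 -0.1761]
-0.072 [ 0.6342 -0.1048]
```

Emit:
step_arm(moves="-22 -26 -45 0 0.5;-22 -26 -45 0 0.5;-21 -26 -45 0 0.5;0 0 -40 0 0.5;0 0 -30 0 0.5")

```text
t: 4.32
ee_pos: [0.4394, -0.2718, 0.1123]
tcp_rot: [0.708, 0.706, -0.0, -0.0]
contact_force: [0.5, 0.5, -0.3]
opening: 0.751
finger_force: 0.0
```

```bash
python3 - <<'E'
from meas import *
p,d,m=shot('wrist','w3');o=env.observe();print(o['ee_pos'])
C=cloud(m,d)[d>0].reshape(-1,3);C=C[C[:,2]<.06]
c,e,N,h=fit(C,*G['crucible']);print(c,e,N,h)
E
```

```text
[ 0.43816726 -0.27070441  0.10922258]
[ 0.44039399 -0.26910016] 0.0016140350124917262 1991 0.0502811255169648
```

View pics/w3.png

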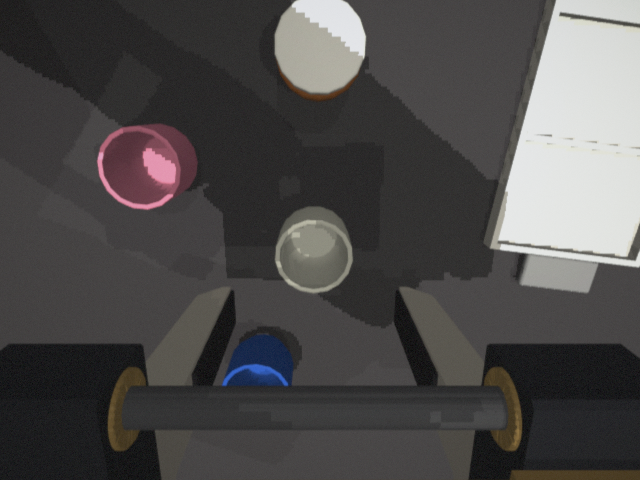

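The white cup (314,250) is centred between the fingers, pink (147,165) and blue (258,375) are clear. Now descend, grip and lift.

Emit:
step_arm(moves="0 1 -30 0 0.5;0 0 -30 0 0.5;0 0 -26 0 0.5;0 0 -16 0 0.5;0 0 0 0 0.5")

```text
t: 5.0
ee_pos: [0.4397, -0.271, 0.0114]
tcp_rot: [0.708, 0.707, -0.0, -0.0]
contact_force: [-0.1, -0.1, 0.1]
opening: 0.749
finger_force: 0.0
```

Emit:
step_arm(moves="0 0 0 0 -1;0 0 0 0 -1;0 0 0 0 -1;0 0 0 0 -1;0 0 0 0 -1")

```text
t: 5.62
ee_pos: [0.4399, -0.2715, 0.0122]
tcp_rot: [0.708, 0.706, 0.0, 0.0]
contact_force: [-1.5, 1.2, 6.8]
opening: 0.483
finger_force: 30.0
```

Emit:
step_arm(moves="0 0 10 0 -1;0 0 20 0 -1;0 0 30 0 -1;0 0 30 0 -1;0 0 30 0 -1")

```text
t: 6.25
ee_pos: [0.4396, -0.2713, 0.1332]
tcp_rot: [0.708, 0.706, 0.0, 0.0]
contact_force: [-0.5, 0.1, -1.5]
opening: 0.481
finger_force: 30.0
```

Emit:
step_arm(moves="10 20 0 0 -1;18 40 0 0 -1;18 45 0 0 -1;18 45 0 0 -1;18 45 0 0 -1")

```text
t: 6.88
ee_pos: [0.5221, -0.0748, 0.1323]
tcp_rot: [0.708, 0.706, 0.0, 0.0]
contact_force: [1.4, -0.0, -1.0]
opening: 0.48
finger_force: 30.0
```

Emit:
step_arm(moves="20 45 0 0 -1;20 45 0 0 -1;20 45 0 0 -1;20 45 0 0 -1;14 28 0 0 -1")

```text
t: 7.5
ee_pos: [0.6161, 0.1338, 0.1321]
tcp_rot: [0.707, 0.707, 0.0, 0.0]
contact_force: [-0.3, -0.1, -0.2]
opening: 0.482
finger_force: 30.0
```

Emit:
step_arm(moves="0 0 -30 0 -1;0 0 -30 0 -1;0 0 -25 0 -1;0 0 -15 0 -1;0 0 -8 0 -1")

```text
t: 8.12
ee_pos: [0.6157, 0.1316, 0.0234]
tcp_rot: [0.708, 0.706, -0.0, -0.0]
contact_force: [0.7, 0.2, -0.1]
opening: 0.48
finger_force: 30.0
```

Emit:
step_arm(moves="0 0 -3 0 -1;0 0 -3 0 -1;0 0 -1 0 -1;0 0 0 0 -1;0 0 0 0 -1")

```text
t: 8.75
ee_pos: [0.6158, 0.1317, 0.0168]
tcp_rot: [0.708, 0.706, 0.0, 0.0]
contact_force: [-0.1, -0.3, -1.4]
opening: 0.479
finger_force: 30.0
```

Emit:
step_arm(moves="0 0 -1 0 -1;0 0 0 0 -1;0 0 0 0 0.4;0 0 0 0 0.4;0 0 0 0 0.4")

```text
t: 9.38
ee_pos: [0.6157, 0.1316, 0.0155]
tcp_rot: [0.708, 0.706, -0.0, -0.0]
contact_force: [-0.7, -0.6, -0.8]
opening: 0.692
finger_force: 0.0
```

Emit:
step_arm(moves="0 0 10 0 0.5;0 0 30 0 0.5;0 0 40 0 0.5;0 0 40 0 0.5;-12 -15 14 0 0.5")

```text
t: 10.0
ee_pos: [0.605, 0.1172, 0.153]
tcp_rot: [0.707, 0.707, 0.002, 0.001]
contact_force: [1.0, -0.6, 0.3]
opening: 0.756
finger_force: 0.0
```

```bash
python3 - <<'E'
from meas import *
p,d,m=shot('scene','s1');o=env.observe();print(o['ee_pos'])
P=cloud(m,d)[d>0].reshape(-1,3);P=P[P[:,2]<.06]
print(fit(P,.616,.132,.023,.022,.05,.052))
cv2.imwrite('pics/s1c.png',cv2.resize(p[130:340,180:460,::-1],None,fx=2.5,fy=2.5))
E
```

```text
[0.60379816 0.11543656 0.15354519]
(array([0.61679886, 0.12836531]), np.float64(0.0016571985167679775), 258, np.float64(0.053337221600693166))
```

View pics/s1c.png

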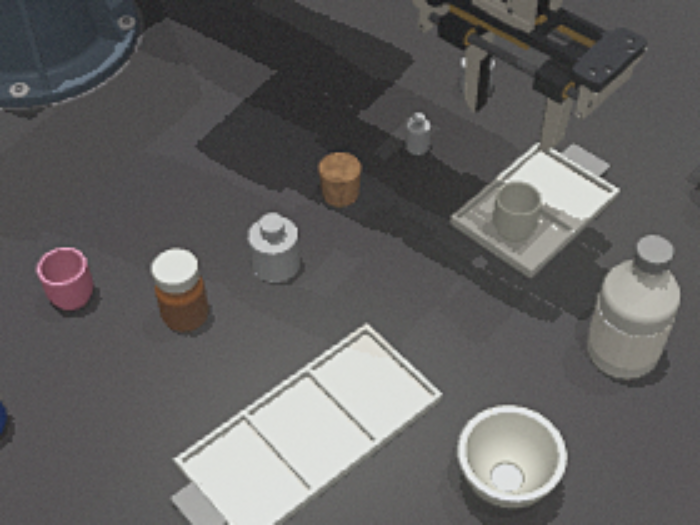

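The crucible stands upright in tray2's compartment away from the tab (crop ~(517,210)). Next is the largest weight at (0.4645,−0.060).

Emit:
step_arm(moves="-28 -36 0 0 0.5;-28 -36 0 0 0.5;-28 -35 0 0 0.5;-28 -35 0 0 0.5;-27 -35 0 0 0.5")

```text
t: 10.68
ee_pos: [0.4639, -0.0612, 0.1498]
tcp_rot: [0.708, 0.706, 0.0, 0.0]
contact_force: [1.0, -1.0, -0.5]
opening: 0.75
finger_force: 0.0
```

Emit:
step_arm(moves="0 0 -40 0 0.5;0 0 -40 0 0.5;0 0 -35 0 0.5;0 0 -25 0 0.5;0 0 0 0 0.5")

```text
t: 11.3
ee_pos: [0.4639, -0.0601, 0.0085]
tcp_rot: [0.708, 0.706, -0.001, -0.001]
contact_force: [0.4, 0.1, 0.6]
opening: 0.753
finger_force: 0.0
```

Emit:
step_arm(moves="0 0 0 0 -1;0 0 0 0 -1;0 0 0 0 -1;0 0 0 0 -1;0 0 0 0 -1")

```text
t: 11.92
ee_pos: [0.4645, -0.0604, 0.0104]
tcp_rot: [0.708, 0.706, -0.0, -0.0]
contact_force: [-3.8, -0.3, 7.6]
opening: 0.51
finger_force: 30.0
```

Emit:
step_arm(moves="0 0 10 0 -1;0 0 20 0 -1;0 0 30 0 -1;0 0 40 0 -1;0 0 40 0 -1")

```text
t: 12.55
ee_pos: [0.4642, -0.0602, 0.1513]
tcp_rot: [0.708, 0.706, -0.0, -0.0]
contact_force: [0.3, -0.3, -6.0]
opening: 0.514
finger_force: 30.0
```

Emit:
step_arm(moves="10 15 0 0 -1;17 30 0 0 -1;21 36 0 0 -1;21 36 0 0 -1;21 36 0 0 -1")

```text
t: 13.18
ee_pos: [0.5545, 0.0947, 0.1478]
tcp_rot: [0.708, 0.707, -0.001, -0.001]
contact_force: [0.6, 0.4, -4.5]
opening: 0.511
finger_force: 30.0
```

Emit:
step_arm(moves="21 36 0 0 -1;21 36 0 0 -1;15 25 0 0 -1;6 14 0 0 -1;0 0 0 0 -1")

```text
t: 13.8
ee_pos: [0.617, 0.2043, 0.1483]
tcp_rot: [0.707, 0.707, -0.001, -0.0]
contact_force: [-1.2, 0.2, -4.9]
opening: 0.514
finger_force: 30.0
```

Emit:
step_arm(moves="0 0 -35 0 -1;0 0 -35 0 -1;0 0 -30 0 -1;0 0 -18 0 -1;0 0 -10 0 -1")

```text
t: 14.42
ee_pos: [0.6175, 0.2031, 0.021]
tcp_rot: [0.708, 0.706, -0.0, -0.0]
contact_force: [0.6, 0.3, -5.2]
opening: 0.512
finger_force: 30.0
```

Emit:
step_arm(moves="0 0 -4 0 -1;0 0 -2 0 -1;0 0 -1 0 -1;0 0 0 0 -1;0 0 0 0 -1")

```text
t: 15.05
ee_pos: [0.6178, 0.2037, 0.0149]
tcp_rot: [0.708, 0.706, 0.0, 0.0]
contact_force: [-0.3, 0.2, -5.7]
opening: 0.51
finger_force: 30.0
```

Emit:
step_arm(moves="0 0 -1 0 -1;0 0 -0.5 0 -1;0 0 0 0 -1;0 0 0 0 0.4;0 0 0 0 0.4")

```text
t: 15.68
ee_pos: [0.6182, 0.2038, 0.0136]
tcp_rot: [0.708, 0.706, 0.001, 0.0]
contact_force: [0.1, 0.7, -0.0]
opening: 0.672
finger_force: 0.0
```

Emit:
step_arm(moves="0 0 0 0 0.4;0 0 10.5 0 0.4;0 0 40 0 0.4;0 0 40 0 0.4;0 0 46 0 0.4")

```text
t: 16.3
ee_pos: [0.6175, 0.2036, 0.1514]
tcp_rot: [0.708, 0.706, -0.0, -0.0]
contact_force: [0.6, 0.1, 1.3]
opening: 0.7
finger_force: 0.0
```

Next is the smallest weight at (0.4644,0.159).

Emit:
step_arm(moves="-39 -11 0 0 0.2;-39 -11 0 0 0.2;-38 -12 0 0 0.2;-38 -11 -20 0 0.2;0 0 -30 0 0.2")

```text
t: 16.92
ee_pos: [0.4624, 0.1583, 0.1006]
tcp_rot: [0.708, 0.706, 0.001, 0.0]
contact_force: [1.4, 0.8, 0.7]
opening: 0.606
finger_force: 0.0
```

Emit:
step_arm(moves="0 0 -40 0 0.2;0 0 -30 0 0.2;0 0 -18 0 0.2;0 0 -8 0 0.2;0 0 0 0 0.2")

```text
t: 17.55
ee_pos: [0.4639, 0.1587, 0.0039]
tcp_rot: [0.708, 0.706, 0.0, 0.0]
contact_force: [0.2, -0.4, -0.3]
opening: 0.601
finger_force: 0.0
```

Emit:
step_arm(moves="0 0 0 0 -1;0 0 0 0 -1;0 0 0 0 -1;0 0 0 0 -1;0 0 0 0 -1")

```text
t: 18.18
ee_pos: [0.4638, 0.1587, 0.0039]
tcp_rot: [0.708, 0.706, 0.0, 0.0]
contact_force: [-0.7, -0.4, 5.6]
opening: 0.273
finger_force: 30.0
```

Emit:
step_arm(moves="0 0 10 0 -1;0 0 20 0 -1;0 0 30 0 -1;0 0 40 0 -1;0 0 46 0 -1")

```text
t: 18.8
ee_pos: [0.4632, 0.1585, 0.151]
tcp_rot: [0.708, 0.706, -0.0, -0.0]
contact_force: [-0.0, 1.2, -0.4]
opening: 0.274
finger_force: 30.0
```

Emit:
step_arm(moves="8 -20 0 0 -1;15 -40 0 0 -1;17 -46 0 0 -1;17 -46 0 0 -1;17 -46 0 0 -1")

```text
t: 19.42
ee_pos: [0.5379, -0.0409, 0.1501]
tcp_rot: [0.708, 0.706, 0.0, 0.0]
contact_force: [0.4, 0.3, -0.3]
opening: 0.275
finger_force: 30.0
```

Emit:
step_arm(moves="17 -46 0 0 -1;17 -46 0 0 -1;17 -46 0 0 -1;16 -40 0 0 -1;10 -30 0 0 -1")

```text
t: 20.05
ee_pos: [0.6149, -0.249, 0.1499]
tcp_rot: [0.708, 0.706, -0.0, -0.0]
contact_force: [0.1, 1.0, -1.6]
opening: 0.273
finger_force: 30.0
```

Emit:
step_arm(moves="0 0 -35 0 -1;0 0 -40 0 -1;0 0 -32 0 -1;0 0 -18 0 -1;0 0 -10 0 -1")

```text
t: 20.68
ee_pos: [0.6147, -0.2473, 0.0143]
tcp_rot: [0.708, 0.706, -0.0, -0.0]
contact_force: [0.1, 0.2, -1.0]
opening: 0.273
finger_force: 30.0
```

Emit:
step_arm(moves="0 0 -3 0 -1;0 0 -2 0 -1;0 0 -1 0 -1;0 0 -1 0 -1;0 0 0 0 -1")

```text
t: 21.3
ee_pos: [0.6149, -0.2474, 0.0079]
tcp_rot: [0.708, 0.706, 0.0, 0.0]
contact_force: [-0.3, -0.1, 0.9]
opening: 0.272
finger_force: 30.0
```

Commanded (0.615,−0.247,0.008). The weight touches the floor, so I release and go for the jar at (0.4425,−0.163), gripping at TCP z 0.026.

Emit:
step_arm(moves="0 0 0 0 0.2;0 0 0 0 0.2;0 0 0 0 0.2;0 0 12 0 0.2;0 0 40 0 0.2")

```text
t: 21.92
ee_pos: [0.6137, -0.2469, 0.0591]
tcp_rot: [0.708, 0.706, -0.001, -0.002]
contact_force: [0.4, -0.8, 0.6]
opening: 0.6
finger_force: 0.0
```

Emit:
step_arm(moves="0 0 45 0 0.5;0 0 45 0 0.5;-42 20 0 0 0.5;-43 22 0 0 0.5;-43 21 0 0 0.5")

```text
t: 22.55
ee_pos: [0.4854, -0.1837, 0.1505]
tcp_rot: [0.708, 0.706, 0.0, 0.001]
contact_force: [1.0, 0.1, 0.2]
opening: 0.751
finger_force: 0.0
```

Emit:
step_arm(moves="-44 21 0 0 0.5;0 0 0 0 0.5;0 0 -40 0 0.5;0 0 -35 0 0.5;0 0 -25 0 0.5")

```text
t: 23.18
ee_pos: [0.4435, -0.1637, 0.0489]
tcp_rot: [0.708, 0.706, 0.0, 0.0]
contact_force: [1.5, 0.4, 0.9]
opening: 0.75
finger_force: 0.0
```

Emit:
step_arm(moves="0 0 -24 0 0.5;0 0 0 0 0.5;0 0 0 0 -1;0 0 0 0 -1;0 0 0 0 -1")

```text
t: 23.8
ee_pos: [0.443, -0.1635, 0.0263]
tcp_rot: [0.708, 0.706, 0.0, 0.0]
contact_force: [-0.9, 0.4, 6.5]
opening: 0.486
finger_force: 30.0
```

Emit:
step_arm(moves="0 0 0 0 -1;0 0 10 0 -1;0 0 25 0 -1;0 0 40 0 -1;0 0 49 0 -1")

```text
t: 24.42
ee_pos: [0.4422, -0.1631, 0.151]
tcp_rot: [0.708, 0.706, -0.0, -0.001]
contact_force: [-0.3, -0.3, -1.1]
opening: 0.482
finger_force: 30.0
```

Emit:
step_arm(moves="12 4 0 0 -1;25 8 0 0 -1;35 11 0 0 -1;40 12 0 0 -1;35 11 0 0 -1")

```text
t: 25.05
ee_pos: [0.5908, -0.1164, 0.1485]
tcp_rot: [0.708, 0.707, -0.0, -0.001]
contact_force: [-0.3, -0.3, -1.2]
opening: 0.488
finger_force: 30.0
```

Emit:
step_arm(moves="25 8 0 0 -1;15 4 0 0 -1;0 0 0 0 -1;0 0 -25 0 -1;0 0 -35 0 -1")

```text
t: 25.68
ee_pos: [0.6294, -0.1055, 0.0892]
tcp_rot: [0.708, 0.706, 0.0, 0.0]
contact_force: [0.1, -1.0, -1.9]
opening: 0.486
finger_force: 30.0
```

Emit:
step_arm(moves="0 0 -30 0 -1;0 0 -15 0 -1;0 0 -8 0 -1;0 0 -3 0 -1;0 0 -2 0 -1")

```text
t: 26.3
ee_pos: [0.6301, -0.1055, 0.0323]
tcp_rot: [0.708, 0.706, 0.0, 0.001]
contact_force: [0.9, 0.5, -0.8]
opening: 0.488
finger_force: 30.0
```

Emit:
step_arm(moves="0 0 -1 0 -1;0 0 -1 0 -1;0 0 0 0 -1;0 0 0 0 -1;0 0 0 0 -1")

```text
t: 26.92
ee_pos: [0.6299, -0.1054, 0.0304]
tcp_rot: [0.708, 0.706, 0.0, 0.0]
contact_force: [-1.7, 0.8, 5.6]
opening: 0.486
finger_force: 30.0
```

Contact made (5.6 N). Release, then the stopper at (0.4485,0.0525).

Emit:
step_arm(moves="0 0 0 0 0.4;0 0 0 0 0.4;0 0 0 0 0.4;0 0 15 0 0.4;0 0 45 0 0.4")

```text
t: 27.55
ee_pos: [0.6286, -0.1051, 0.0893]
tcp_rot: [0.708, 0.706, -0.001, -0.002]
contact_force: [0.2, -0.1, -0.0]
opening: 0.703
finger_force: 0.0
```

Emit:
step_arm(moves="0 0 40 0 0.4;0 0 20 0 0.4;-45 39 0 0 0.4;-45 39 0 0 0.4;-45 39 0 0 0.4")

```text
t: 28.18
ee_pos: [0.4934, 0.0126, 0.1506]
tcp_rot: [0.708, 0.706, 0.0, 0.0]
contact_force: [0.5, -0.5, 0.9]
opening: 0.701
finger_force: 0.0
```

Emit:
step_arm(moves="-46 40 0 0 0.4;0 0 -20 0 0.4;0 0 -45 0 0.4;0 0 -40 0 0.4;0 0 -27 0 0.4")

```text
t: 28.8
ee_pos: [0.4487, 0.0517, 0.017]
tcp_rot: [0.708, 0.706, 0.0, 0.0]
contact_force: [0.4, -0.2, -0.3]
opening: 0.703
finger_force: 0.0
```

Emit:
step_arm(moves="0 0 -12 0 0.4;0 0 0 0 0.4;0 0 0 0 -1;0 0 0 0 -1;0 0 0 0 -1")

```text
t: 29.42
ee_pos: [0.449, 0.0517, 0.0062]
tcp_rot: [0.708, 0.706, 0.0, 0.0]
contact_force: [-1.8, -0.4, 5.5]
opening: 0.452
finger_force: 30.0
```

Emit:
step_arm(moves="0 0 0 0 -1;0 0 10 0 -1;0 0 30 0 -1;0 0 40 0 -1;0 0 44 0 -1")

```text
t: 30.05
ee_pos: [0.4483, 0.0516, 0.1313]
tcp_rot: [0.708, 0.706, -0.0, -0.0]
contact_force: [0.2, -0.0, -1.1]
opening: 0.454
finger_force: 30.0
```

Emit:
step_arm(moves="10 -13 5 0 -1;22 -28 5 0 -1;32 -42 5 0 -1;32 -42 5 0 -1;32 -42 0 0 -1")

```text
t: 30.68
ee_pos: [0.5775, -0.1174, 0.1491]
tcp_rot: [0.708, 0.706, -0.0, -0.0]
contact_force: [0.2, 0.5, -1.0]
opening: 0.456
finger_force: 30.0
```

Emit:
step_arm(moves="25 -32 0 0 -1;16 -20 0 0 -1;7 -9 0 0 -1;0 0 0 0 -1;0 0 -30 0 -1")

```text
t: 31.3
ee_pos: [0.6254, -0.176, 0.1211]
tcp_rot: [0.708, 0.707, 0.001, 0.002]
contact_force: [0.2, 0.3, -0.7]
opening: 0.454
finger_force: 30.0
```

Emit:
step_arm(moves="0 0 -40 0 -1;0 0 -35 0 -1;0 0 -20 0 -1;0 0 -10 0 -1;0 0 -3 0 -1")

```text
t: 31.92
ee_pos: [0.625, -0.1763, 0.012]
tcp_rot: [0.708, 0.706, 0.0, 0.0]
contact_force: [0.5, 0.4, -0.3]
opening: 0.454
finger_force: 30.0
```

Emit:
step_arm(moves="0 0 -1 0 -1;0 0 -1 0 -1;0 0 0 0 -1;0 0 0 0 -1;0 0 0 0 -1")

```text
t: 32.55
ee_pos: [0.6251, -0.1765, 0.0103]
tcp_rot: [0.708, 0.706, 0.0, 0.001]
contact_force: [-0.5, 0.4, 5.7]
opening: 0.457
finger_force: 30.0
```

Contact made. I release, rise and back off to look from above.

Emit:
step_arm(moves="0 0 0 0 0.4;0 0 0 0 0.4;0 0 0 0 0.4;0 0 12 0 0.4;0 0 40 0 0.4")

```text
t: 33.17
ee_pos: [0.6236, -0.1759, 0.061]
tcp_rot: [0.708, 0.706, -0.001, -0.002]
contact_force: [0.6, -0.3, 0.4]
opening: 0.699
finger_force: 0.0
```

Emit:
step_arm(moves="0 0 50 0 0.4;0 0 50 0 0.4;-40 0 50 0 0.4;-50 0 50 0 0.4;-50 0 50 0 0.4")

```text
t: 33.8
ee_pos: [0.4957, -0.1761, 0.301]
tcp_rot: [0.708, 0.707, 0.0, 0.001]
contact_force: [-0.1, 0.7, 0.5]
opening: 0.696
finger_force: 0.0
```

Emit:
step_arm(moves="-50 0 0 0 0.4;-50 -20 0 0 0.4;0 0 0 0 0.4;0 0 0 0 0.4;0 0 0 0 0.4")

```text
t: 34.42
ee_pos: [0.3981, -0.1961, 0.2989]
tcp_rot: [0.707, 0.707, 0.0, 0.0]
contact_force: [-0.1, 0.2, 0.1]
opening: 0.699
finger_force: 0.0
```

```bash
python3 - <<'E'
from meas import *
t2,v2=np.array([.6171,.1684]),np.array([.03,.9996]); t3,v3=np.array([.6248,-.1761]),np.array([-.13,-.9915])
E=dict(large=(t2,v2,.618,.204),crucible=(t2,v2,.616,.132),small=(t3,v3,.615,-.247),stopper=(t3,v3,.625,-.176),jar=(t3,v3,.63,-.105))
for c in ('scene','side'):
    p,d,m=shot(c,c+'9'); P=cloud(m,d)[d>0].reshape(-1,3);P=P[P[:,2]<.1]
    for k,(t,v,x,y) in E.items():
        g=G[k]; q=P if k=='jar' else P[P[:,2]<g[5]+.012]
        s,e,N,h=fit(P,x,y,g[2],max(g[3],.014)+.004,g[4]+.004,g[5]); r=s-t
        print(c,k,s.round(4),'tray x,y',round(r@np.array([v[1],-v[0]]),4),round(r@v,4),'res',e.round(4),N,'top',h.round(4),g[5]+.004)
    for k in('medium',):print(k,fit(P,*G[k]))
    a=p[130:370,230:480] if c=='scene' else p[150:400,170:430]
    cv2.imwrite(f'pics/{c}9c.png',cv2.resize(a[:,:,::-1],None,fx=2.3,fy=2.3,interpolation=cv2.INTER_CUBIC))
E
```

```text
scene large [0.6179 0.2036] tray x,y -0.0003 0.0352 res 0.0008 140 top 0.0695 0.068
scene crucible [0.6166 0.1285] tray x,y 0.0007 -0.0399 res 0.0014 275 top 0.0524 0.052000000000000005
scene small [ 0.6149 -0.2471] tray x,y 0.0006 0.0717 res 0.0005 42 top 0.0484 0.048
scene stopper [ 0.6249 -0.1759] tray x,y -0.0001 -0.0002 res 0.0005 73 top 0.0469 0.044
scene jar [ 0.6295 -0.1046] tray x,y 0.0046 -0.0715 res 0.0006 209 top 0.0813 0.079
medium (array([0.45241068, 0.27679881]), np.float64(0.0009894883088762373), 125, np.float64(0.053884963856354884))
side large [0.6193 0.2035] tray x,y 0.0011 0.0352 res 0.0005 319 top 0.0713 0.068
side crucible [0.6163 0.1316] tray x,y 0.0003 -0.0368 res 0.0016 560 top 0.0554 0.052000000000000005
side small [ 0.6165 -0.2467] tray x,y -0.001 0.0711 res 0.0007 60 top 0.0512 0.048
side stopper [ 0.6264 -0.1754] tray x,y -0.0015 -0.0009 res 0.0008 108 top 0.0491 0.044
side jar [ 0.6315 -0.1049] tray x,y 0.0026 -0.0715 res 0.0008 337 top 0.0834 0.079
medium (array([0.45372241, 0.27680368]), np.float64(0.0005618200053861206), 386, np.float64(0.05518798233955267))
```

View pics/scene9c.png

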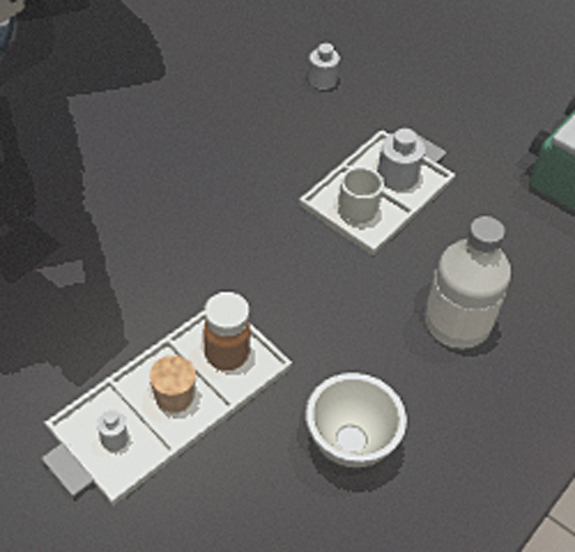

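View pics/side9c.png

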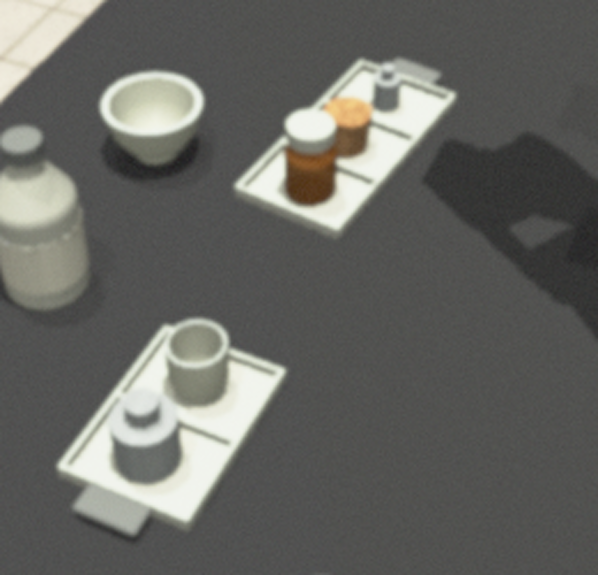

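Both views show all five things upright in their compartments: large and small next to the tabs, the crucible, cork and jar where asked, with the bystanders unmoved.

```bash
python3 -c "
from station import env
print(env.hand_in())"
```

```text
the job is handed in; nothing more can be done
None
```

Both kits are made up as asked and the job is handed in at about 34.5 s of the 118 s. The final pictures show all five things upright in their compartments and the middle-sized weight, bottle and mortar unmoved, but the hand-in returned no verdict.

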